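Loosen the left-hand spinner nut of a rover wheel

TASK

Loosen the orange winged nut on its rover wheel so that the wheel can be taken off later: it has a left-hand thread, so turn it clockwise as seen from above, by at least 60 degrees, and leave it on the wheel. Turning it anticlockwise only tightens it, so do not do that, and leave the grey winged nut on the other wheel as it is.

Things in the scene. Friction and masses are not known exactly. Their poses are not given: they have to be found in the camera images.
- orange_nut (a joint): Turn of the orange plastic spinner nut about the vertical axis of its wheel, rad; it grows clockwise seen from above, which loosens (left-hand thread). Starts between 0 and 0.15; hard stops at -0.35 (jammed tight) and 2.4. It takes about 0.12 N m to turn, at any speed, and stays where it is left.
- orange_nut_grip (a point): Grip point on the orange nut's axis, 105 mm above the table; turns with the nut. x along its wing, y across (grip across y), z up. Wing: upright bar 56 mm long, 12 thick, from 10 mm above this point to 20 below; under it a flange 34 mm across on a 36 mm hub (top 31 mm below). Black-tyred wheel, white rim, 140 mm across, face 37 mm below the point, on a 170 mm square metal plate fixed to the table.
- grey_nut (a joint): The same for the grey spinner nut on the other, otherwise identical wheel: also grows clockwise seen from above, but this nut has a normal right-hand thread. Starts between -0.15 and 0; not to be turned.
- grey_nut_grip (a point): The same point on the grey nut: same sizes, axes and height.

How it is judged:
At the end, for the whole second after the job is handed in: The orange nut stands at more than 0.9 rad clockwise (60 degrees from any start is enough), at rest, and the grey nut is left about where it was (its joint between -0.35 and 0.2 rad) (value of joint orange_nut above 0.9 rad and velocity of joint orange_nut between -0.1 and 0.1 rad/s and value of joint grey_nut between -0.35 and 0.2 rad); the robot touches nothing.
It fails at once if the orange nut is turned anticlockwise, which tightens it (joint below -0.2) (value of joint orange_nut below -0.2 rad).
It fails at once if the grey nut is turned (joint outside -0.35 to 0.2) (value of joint grey_nut above 0.2 rad or value of joint grey_nut below -0.35 rad).
It also fails if it takes over 29 s, if anything falls off the work surface, if the arm or the gripper's body presses on something with over 40 N, if the wrist force passes 120 N, or if a joint passes its speed limit or range.

ROBOT

A 6-joint arm with a two-finger parallel gripper is mounted at the origin on the work surface. World frame = base frame: x ahead of the robot, y to its left, z up, the work surface at z = 0. Lengths are in m, angles in rad, forces in N, time in s.
With the tool pointing down it reaches from about 0.3 to 0.875 m from the base axis. Payload 6.4 kg.
Tool frame: the origin (TCP) lies between the finger pads; the fingertips stand 19 mm ahead of it and the grasp point (between the pads) is the TCP (ctrl.tips_ahead is the z of the fingertips in the tool frame, in m); z points along the fingers, y is the line along which they close (so a half turn about z gives the same grasp; the last joint's range is limited). The gripper opens to 85 mm and grips with 20 to 120 N. Pads are 22 mm wide; open, the fingers measure 114 mm over their backs; the gripper's body (76 mm by 85 mm) begins 54 mm behind the grasp point. The pads swing forward as they close: fully open they stand 13 mm farther back than shut.
Start: joints at [-1.393, 0.181, 1.607, -0, 1.354, -0.206], TCP at [0.215, -0.533, 0.25] pointing down, gripper open.
Joint ranges: [-2.99, 2.99], [-0.89, 2.07], [0.3, 2.58], [-1.14, 4.28], [0, 2.63], [-3.12, 3.12]. Speed limits (rad/s): [2.57, 2.57, 3.01, 3.14, 3.14, 3.14].

INTERFACE

Orientations are given as a unit quaternion [w, x, y, z].
In Python, from bench import readout, vision, ctrl gives the robot as it stands.
- The arm moves only by the tool play_rows, never from a script. Its arguments are lists of equal length, an entry for each row: "xyz": the shift along the tool's x, y, z in mm, a list of three; "rot": the turn, a rotation vector about the tool's x, y, z in rad, a list of three; "grip": the opening, from 0 (shut) to 1 (fully open). In form: {"xyz": [[x, y, z], ...], "rot": [[rx, ry, rz], ...], "grip": [grip, ...]}. A call has exactly 10 rows; each row is the pose to reach, as a shift and turn from the pose commanded when the call began, along the tool's axes at that moment; what a row does not reach only later rows make up. A row lasts 1/8 s, in which the tool goes at most 62.5 mm and 10.7 degrees, less where a joint would pass 70% of its speed; a pose out of reach is approached as far as the arm can. A call with a gripper value outside its range is refused whole. The fingers move at their own pace and stop on an object; the grip force is fixed at half the most. Time passes only in rows, so rows that repeat a pose let the fingers close, or fill a call up. It gives the time, the measured TCP pose, the force, the opening and the grip force at its end, in the units of the state.
- readout.get_obs(): the state, without advancing time (a new reading comes with each control period).
- vision.camera(name): name is "scene" or "top" or "wrist"; returns a dict with "color" (480x640x3 uint8, red, green, blue), "depth" (480x640 float32, m along the optical axis (not along the pixel's ray), 0 where there is no reading), "camera_matrix" (3x3 intrinsics, pixels), "extrinsics" (4x4, takes a point from camera to world coordinates); the wrist camera has in their place "hand_eye" (4x4, takes a point from camera to tool coordinates, whose origin is the TCP and whose axes are the flange's). Camera axes: x right, y down, z forward; pixel columns grow to the right and rows downward; lengths in m; the calibration is good to about 2 mm. The wrist camera is an equidistant fisheye: a pixel r from the principal point sees the ray r / f radians off the axis. A picture is of the moment at which its call begins: read the wrist's pose just before it.
- ctrl.hand_in(): hands the job in; it is judged then, once.
The state is a dict: "time_s": time; "q": joint angles; "dq": joint speeds; "joint_efforts": joint torques, N m; "eef_pos": TCP position; "eef_rot": TCP orientation; "wrist_force": force on the tool from outside, world axes, zero at the start; "torque": the same for the moment, N m; "opening": opening from 0.0 (shut) to 1.0 (fully open); "grasp_force": force on a finger pad.
Only numpy, scipy, OpenCV 4.12 (cv2) and the standard library are available. Lean on these libraries where they do the work, as an engineer would, in place of code of your own. Each camera call takes 0.05 s, during which the arm holds its last target. There are 200 camera calls.

## Working session

There is one attempt and no reset: what is moved stays moved. The work goes in short steps, Python scripts to look and compute and a tool call to move; the robot and the scene stay as the last step left them, time stands still between calls to the robot, and variables do not carry over. Pictures are saved under pics/ and viewed, at most 10 in all, crops included, and the job is handed in when it is done.

Besides the shell and the picture viewer there is one more tool, called after "Call:" as name(argument=value, ...), one argument or row to a line, values as JSON. play_rows: Moves the arm, as the interface text tells. Its arguments: {"type":"object","properties":{"xyz":{"type":"array","items":{"type":"array","items":{"type":"number"}}},"rot":{"type":"array","items":{"type":"array","items":{"type":"number"}}},"grip":{"type":"array","items":{"type":"number"}}},"required":["xyz","rot","grip"]}

```bash
mkdir -p pics
cat > h.py <<'E'
import numpy as np, cv2
from bench import readout, vision, ctrl
def world(c,mask):
    v,u=np.nonzero(mask&(c["depth"]>0)); z=c["depth"][v,u].astype(float)
    K=np.array(c["camera_matrix"]); p=np.c_[(u-K[0,2])/K[0,0]*z,(v-K[1,2])/K[1,1]*z,z,np.ones(len(z))]
    return (p@np.array(c["extrinsics"]).T)[:,:3]
def orange(img):
    h=cv2.cvtColor(img,cv2.COLOR_RGB2HSV); return cv2.inRange(h,(4,130,80),(22,255,255))>0
E
python3 - <<'E'
from h import *
c=vision.camera("top"); cv2.imwrite("pics/top.png",c["color"][:,:,::-1])
m=orange(c["color"]); p=world(c,m); print(m.sum(),len(p))
if len(p):
    t=p[p[:,2]>0.1]; print(len(t),np.percentile(p,[2,50,98],axis=0))
    if len(t)>5: print(t[:,2].max(),cv2.minAreaRect(t[:,:2].astype(np.float32)*1000))
print(readout.get_obs())
E
```

```text
3427 3418
456 [[ 5.15614722e-01 -2.72547380e-01  8.04550658e-04]
 [ 8.08107712e-01  6.91363619e-02  8.57027147e-02]
 [ 9.61231251e-01  2.41443414e-01  1.17002597e-01]]
0.12079743136587173 ((765.954833984375, 79.2464599609375), (266.2977600097656, 523.3705444335938), 35.65711975097656)
{'time_s': 0.05, 'q': array([-1.39330152e+00,  1.81504796e-01,  1.60799123e+00, -1.17039290e-05,
        1.35381092e+00, -2.06324340e-01]), 'dq': array([-0.00023048, -0.00065699, -0.00241408,  0.0001554 , -0.00183151,
        0.00203098]), 'joint_efforts': array([ 2.25634176e-03, -4.46241295e+01, -3.52587354e+01, -2.07137687e-04,
        4.09769462e-03, -2.37062653e-05]), 'eef_pos': array([ 0.21522445, -0.5326474 ,  0.24941261]), 'eef_rot': array([-8.57142646e-04,  9.81641203e-01,  1.90734930e-01,  6.64211440e-06]), 'wrist_force': array([ 0.12684149, -0.02313217, -0.40036492]), 'torque': array([-0.02468684,  0.04335185,  0.03661806]), 'grasp_force': 0.0, 'opening': 1.0017890166178305}
```

View pics/top.png

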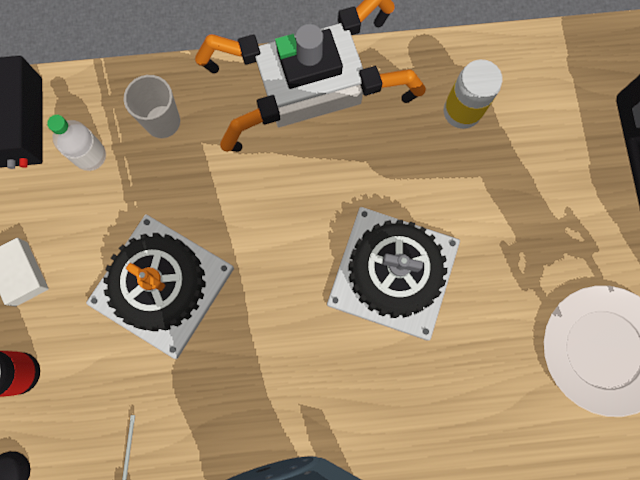

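The top view shows the orange nut at about (148,278) and the grey one at about (403,263). There are also orange robot legs near (300,80), which I'll exclude.

Run:
```python
from h import *
c=vision.camera("top"); m=orange(c["color"]); r=np.zeros_like(m); r[245:315,110:190]=1; m&=r
p=world(c,m); t=p[(p[:,2]>0.098)&(p[:,2]<.118)]
print(m.sum(),len(t),np.percentile(p[:,2],[5,50,95]))
for lo in (.098,.106):
    t=p[(p[:,2]>lo)&(p[:,2]<.119)].astype(np.float32); print(len(t),t.mean(0),cv2.minAreaRect(t[:,:2]*1000), cv2.fitLine(t[:,:2],cv2.DIST_HUBER,0,.01,.01).ravel())
r=cv2.resize(c["color"][230:330,90:210],(720,600),interpolation=cv2.INTER_CUBIC); cv2.imwrite("pics/c.png",r[:,:,::-1])
print(c["extrinsics"],c["camera_matrix"])
```

```text
563 306 [0.08246437 0.11306675 0.11825452]
331 [0.53230727 0.21770169 0.1142995 ] ((533.8053588867188, 219.93089294433594), (54.45709991455078, 16.36163330078125), 47.135032653808594) [0.6091912  0.7930234  0.53230745 0.21770164]
311 [0.5327626  0.21853635 0.11510854] ((533.8053588867188, 219.93089294433594), (54.45709991455078, 16.36163330078125), 47.135032653808594) [0.60876256 0.7933525  0.5327627  0.21853636]
[[-0.09563355 -0.97365846  0.20698653  0.38372815]
 [-0.99540505  0.09454412 -0.01517218 -0.0042662 ]
 [-0.00479684 -0.20748641 -0.97822614  0.94347872]
 [ 0.          0.          0.          1.        ]] [[589.2994019    0.         306.87266592]
 [  0.         589.2994019  241.94565439]
 [  0.           0.           1.        ]]
```

View pics/c.png

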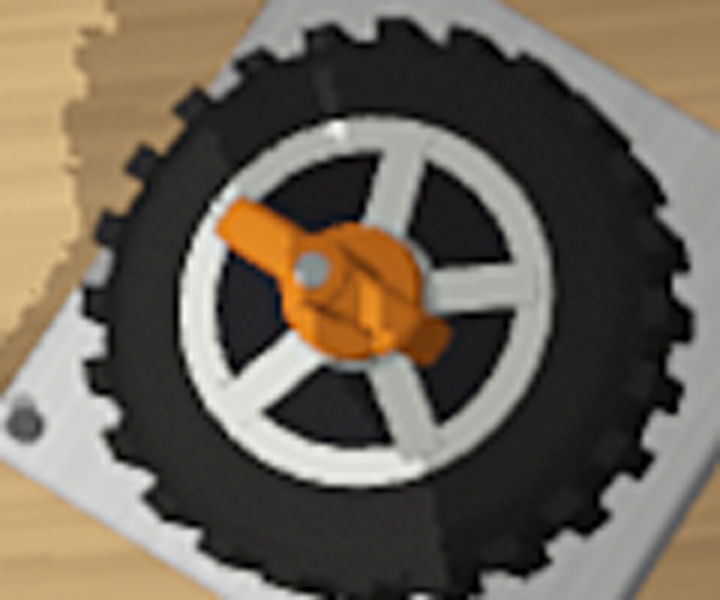

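The close crop shows the wing running from (218,215) to (450,350), centred near (330,275). That puts the nut at about (0.533, 0.219) with the wing at about 53° in world. I'm moving above it.

Call:
play_rows(
  xyz=[
    [58,-58,0],
    [115,-115,0],
    [173,-173,0],
    [230,-231,0],
    [288,-289,0],
    [346,-347,0],
    [403,-405,0],
    [461,-462,0],
    [518,-520,0],
    [576,-578,0],
  ],
  rot=[
    [0,0,-0.05],
    [0,0,-0.1],
    [0,0,-0.16],
    [0,0,-0.21],
    [0,0,-0.26],
    [0,0,-0.32],
    [0,0,-0.37],
    [0,0,-0.42],
    [0,0,-0.48],
    [0,0,-0.53],
  ],
  grip=[1,1,1,1,1,1,1,1,1,1],
)

```text
time_s: 1.35
eef_pos: [0.459, 0.0446, 0.2503]
eef_rot: [0.0, 0.897, 0.442, 0.0]
wrist_force: [0.9, -1.0, 0.8]
opening: 1.0
grasp_force: 0.0
```

Call:
play_rows(
  xyz=[
    [60,-16,0],
    [120,-32,0],
    [184,-48,0],
    [184,-48,0],
    [184,-48,0],
    [184,-48,0],
    [184,-48,0],
    [184,-48,0],
    [184,-48,0],
    [184,-48,0],
  ],
  rot=[
    [0,0,0],
    [0,0,0],
    [0,0,0],
    [0,0,0],
    [0,0,0],
    [0,0,0],
    [0,0,0],
    [0,0,0],
    [0,0,0],
    [0,0,0],
  ],
  grip=[1,1,1,1,1,1,1,1,1,1],
)

```text
time_s: 2.6
eef_pos: [0.533, 0.2174, 0.2504]
eef_rot: [0.0, 0.897, 0.441, 0.0]
wrist_force: [-0.7, 0.3, 0.1]
opening: 1.001
grasp_force: 0.0
```

Run:
```python
from h import *
o=readout.get_obs(); c=vision.camera("wrist"); cv2.imwrite("pics/w.png",c["color"][:,:,::-1])
K=np.array(c["camera_matrix"]); H=np.array(c["hand_eye"]); print(o["eef_pos"],o["eef_rot"],H)
m=orange(c["color"]); v,u=np.nonzero(m)
f=K[0,0]; x=(u-K[0,2]); y=(v-K[1,2]); r=np.hypot(x,y)+1e-9; th=r/f
z=c["depth"][v,u]; p=np.c_[np.tan(th)*x/r*z,np.tan(th)*y/r*z,z,np.ones(len(z))]@H.T
g=o["eef_pos"][2]-p[:,2]; s=(z>0)&(g>.1)&(g<.12)&(np.hypot(p[:,0],p[:,1])<.08)
t=(p[s,:2]*1000).astype(np.float32); print(len(u),len(t),u.mean(),v.mean()); print(cv2.minAreaRect(t),t.mean(0),cv2.fitLine(t,cv2.DIST_HUBER,0,.01,.01).ravel())
```

```text
[0.53304208 0.21738177 0.25041358] [3.75098932e-05 8.97467715e-01 4.41080139e-01 1.01644858e-04] [[ 1.00110751e-04 -9.44697756e-01 -3.27942281e-01  8.33587558e-02]
 [ 9.99999504e-01 -2.30495425e-04  9.69253526e-04 -1.28945461e-03]
 [-9.91240826e-04 -3.27942215e-01  9.44697264e-01 -1.22804806e-01]
 [ 0.00000000e+00  0.00000000e+00  0.00000000e+00  1.00000000e+00]]
4717 1193 431.76722493110026 200.20691117235532
((2.5382213592529297, -1.5694561004638672), (55.23240661621094, 17.03812026977539), 6.78700590133667) [ 5.0948844 -1.4699224] [ 0.99998105  0.00615493  5.202693   -1.3737876 ]
```

View pics/w.png

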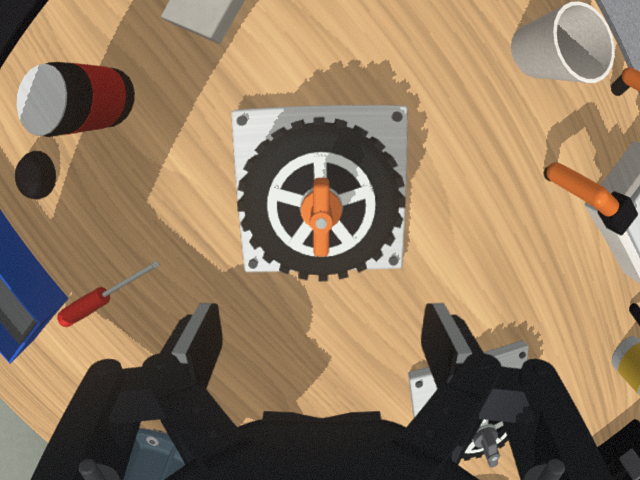

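The wrist view shows the wing at about (321,215), vertical and so along tool x, with an offset of about (2.5, -1.5) mm. I'm descending and gripping.

Call:
play_rows(
  xyz=[
    [2,-1.5,40],
    [2,-1.5,80],
    [2,-1.5,110],
    [2,-1.5,130],
    [2,-1.5,142],
    [2,-1.5,142],
    [2,-1.5,142],
    [2,-1.5,142],
    [2,-1.5,142],
    [2,-1.5,142],
  ],
  rot=[
    [0,0,0],
    [0,0,0],
    [0,0,0],
    [0,0,0],
    [0,0,0],
    [0,0,0],
    [0,0,0],
    [0,0,0],
    [0,0,0],
    [0,0,0],
  ],
  grip=[1,1,1,1,1,1,0,0,0,0],
)

```text
time_s: 3.9
eef_pos: [0.5335, 0.2199, 0.1087]
eef_rot: [0.0, 0.897, 0.441, 0.001]
wrist_force: [12.4, -12.5, 7.1]
opening: 0.147
grasp_force: 10.9
```

Call:
play_rows(
  xyz=[
    [0,0.7,0],
    [0,0.7,0],
    [0,0.7,0],
    [0,0.7,0],
    [0,0.7,0],
    [0,0.7,0],
    [0,0.7,0],
    [0,0.7,0],
    [0,0.7,0],
    [0,0.7,0],
  ],
  rot=[
    [0,0,0],
    [0,0,0],
    [0,0,0.04],
    [0,0,0.1],
    [0,0,0.16],
    [0,0,0.22],
    [0,0,0.28],
    [0,0,0.34],
    [0,0,0.4],
    [0,0,0.4],
  ],
  grip=[0,0,0,0,0,0,0,0,0,0],
)

```text
time_s: 5.15
eef_pos: [0.5339, 0.2198, 0.1089]
eef_rot: [-0.0, 0.967, 0.254, 0.0]
wrist_force: [-1.1, -1.2, 6.9]
opening: 0.126
grasp_force: 62.9
```

Grip is firm and forces are low, so I'm turning on.

Call:
play_rows(
  xyz=[
    [0,0,0],
    [0,0,0],
    [0,0,0],
    [0,0,0],
    [0,0,0],
    [0,0,0],
    [0,0,0],
    [0,0,0],
    [0,0,0],
    [0,0,0],
  ],
  rot=[
    [0,0,0.08],
    [0,0,0.2],
    [0,0,0.32],
    [0,0,0.44],
    [0,0,0.56],
    [0,0,0.68],
    [0,0,0.8],
    [0,0,0.9],
    [0,0,0.95],
    [0,0,0.95],
  ],
  grip=[0,0,0,0,0,0,0,0,0,0],
)

```text
time_s: 6.4
eef_pos: [0.5339, 0.2204, 0.1089]
eef_rot: [-0.001, 0.976, -0.216, 0.0]
wrist_force: [-0.2, 2.7, 5.0]
opening: 0.126
grasp_force: 62.8
```

Call:
play_rows(
  xyz=[
    [0,0,0],
    [0,0,0],
    [0,0,0],
    [0,0,0],
    [0,0,0],
    [0,0,-15],
    [0,0,-50],
    [0,0,-100],
    [0,0,-140],
    [0,0,-140],
  ],
  rot=[
    [0,0,0],
    [0,0,0],
    [0,0,0],
    [0,0,0],
    [0,0,0],
    [0,0,0],
    [0,0,0],
    [0,0,0],
    [0,0,0],
    [0,0,0],
  ],
  grip=[1,1,1,1,1,1,1,1,1,1],
)

```text
time_s: 7.65
eef_pos: [0.536, 0.2201, 0.254]
eef_rot: [-0.002, 0.976, -0.216, 0.004]
wrist_force: [-0.6, 0.8, -0.0]
opening: 1.0
grasp_force: 0.0
```

Run:
```python
from h import *
o=readout.get_obs(); c=vision.camera("wrist"); cv2.imwrite("pics/w2.png",c["color"][:,:,::-1])
print(o["eef_pos"],o["eef_rot"],o["opening"])
```

```text
[0.5360337  0.22014188 0.25403428] [-0.00185815  0.97631737 -0.21629148  0.00435177] 1.0003024944424066
```

View pics/w2.png

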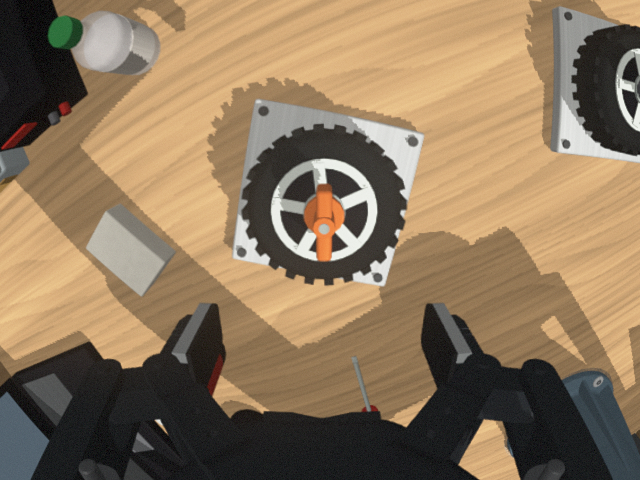

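The wing at about (324,222) is still aligned with the tool after the turn of about 1.35 rad, and the gripper is clear of it.

```bash
python3 -c "
from h import *
print(ctrl.hand_in())"
```

```text
the job is handed in; nothing more can be done
None
```

I turned the orange nut about 1.35 rad (77°) clockwise, left it on its wheel without touching the grey nut, and handed the job in at about 7.7 s with the gripper clear; the hand-in gave no verdict.

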